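# Gauge a studded casting in the bench caliper

### The job

Lay the casting that has a round stud in one end on the plate between the bench caliper's jaws, its length running along the beam, then slide the moving jaw up until the casting is held between both jaws with a light but definite squeeze of about 10 N. Do it gently, so that the jaw is not forced visibly out of square, and leave the caliper closed on the casting, hand off, ready to be read. Leave the other things on the bench where they are.

Things in the scene. Friction and masses are not known exactly. Their poses are not given: they have to be found in the camera images.
- casting_mid (a point): The casting to gauge: yellow painted block 100 long (its x) x 50 wide (its y) x 30 mm high, upright on the bench, with a lug standing on the middle of its top, 44 (x) x 20 (y) x 33 mm high, so 63 mm overall; 0.4 to 0.75 kg. The point is on its middle axis, 30 mm above its underside (at the foot of the lug); x towards the stud, z up.
- caliper: Bench caliper, fixed, lying flat: steel beam along its y, 370 mm long, 22 wide, at x +57.5 mm, top 28 mm above the bench; two jaws point from it to -x. Origin on the bench, z up. Rest plate for the part: top 8 mm above the bench, x -60..+40, y -115..+115 mm. The jaws are 14 mm thick, reach to x = -45 mm and stand 10 to 40 mm above the bench.
- carriage (a joint): Gap between the faces of the two jaws, in m: 0 shut, up to 0.195. The moving jaw's face is at caliper y = 90 mm minus the gap; it slides to +y to close. The carriage stays where it is left; its sliding friction is about 3 N plus 8 N per m/s.
- jaw (a joint): How far the moving jaw is out of square, rad, 0 when square, stops at 0.16 either way. The jaw pivots in its carriage about the upright line at caliper x = 57.5 mm against a spring of 15 N m/rad: a squeeze of 10 N on a part in the middle of the plate (x = 0) tilts it by about 0.04; it springs back when relieved.
- thumb_post (a point): Upright round steel thumb post on the moving jaw's carriage, 18 mm in diameter, from 40 to 84 mm above the bench, at caliper x = 57.5 mm, 22 mm behind (-y of) the jaw's face. Pinch or push it to slide the jaw. The point is on the post's axis, 64 mm above the bench; axes as the caliper's.
- anvil: The caliper's fixed jaw (steel), at the +y end: its measuring face is the plane y = +90 mm in the caliper's frame, which is also this body's frame.
- plain: A casting like the one to gauge (100 x 50 x 63 mm with lug) but without a stud, both ends plain. Origin under its middle. Not to be moved.
- casting: The same casting: origin on its underside, below its middle. A steel stud 30 mm in diameter sticks out of its +x end, axis 15 mm above the underside, by 2 to 20 mm: this differs at each start, is not reported, and the stud does not move when pressed. Either end may face the moving jaw.
- cutter_a: Bystander: flat yellow side cutter, about 170 x 60 x 18 mm.
- cutter_b: Bystander: another flat yellow side cutter, about 170 x 60 x 18 mm.
- adapter: Bystander: black cast tooth adapter, about 130 x 60 x 35 mm.
- spray: Bystander: grey spray can, 65 mm in diameter, 190 mm tall.
- tape: Bystander: roll of brown tape lying flat, 100 mm across, 48 mm high.
Things that resemble listed ones, but are neither listed nor needed, are in the scene too. Leave any green look-alike of the casting alone.

How it is judged:
By the outcome, as a careful person would: the job done as asked, in the order asked, and still so for the second after the job is handed in, with the robot touching nothing.
It also fails if it takes over 64 s, if anything falls off the work surface, if the arm or the gripper's body presses on something with over 40 N, if the wrist force passes 120 N, or if a joint passes its speed limit or range.

### The arm

A 7-joint arm with a two-finger parallel gripper is mounted at the origin on the work surface. World frame = base frame: x ahead of the robot, y to its left, z up, the work surface at z = 0. Lengths are in m, angles in rad, forces in N, time in s.
With the tool pointing down it reaches from about 0.425 to 0.925 m from the base axis. Payload 6.8 kg.
Tool frame: the origin (TCP) lies on the centre line of the jaws, within the pads' length; the fingertips stand 11 mm ahead of it and the grasp point (between the pads) lies 8 mm behind it; y points along the fingers, x is the direction in which the jaws open and shut, and the axes are right-handed (so a half turn about y gives the same grasp; the last joint's range is limited). The gripper opens to 85 mm and grips with 20 to 120 N. Pads are 22 mm wide; open, the fingers measure 114 mm over their backs; the gripper's body (76 mm by 85 mm) begins 54 mm behind the grasp point. The pads swing forward as they close: fully open they stand 13 mm farther back than shut.
Start: joints at [-1.381, 0.477, 0.022, 1.555, -0.011, 1.109, -0.083], TCP at [0.198, 0.645, 0.242] pointing down, gripper open.
Joint ranges: [-2.96, 2.96], [-0.34, 2.1], [-1.41, 1.46], [0.24, 2.44], [-1.37, 4.51], [0.17, 1.92], [-2.96, 2.96]. Speed limits (rad/s): [2.39, 2.39, 3.14, 3.14, 3.14, 3.14, 3.14].

### API

Orientations are given as a unit quaternion [x, y, z, w].
In Python, from station import * gives the robot as it stands.
- The arm moves only by the tool play_rows, never from a script. Its argument "deltas" is a list of rows, each a list of 7 numbers: the turn, a rotation vector about the tool's x, y, z in degrees, then the shift along the tool's x, y, z in mm, then the closure, from 0 (fully open) to 1 (shut). A call has 1 to 10 rows; each row is the pose to reach, as a shift and turn from the pose commanded when the call began, along the tool's axes at that moment; what a row does not reach only later rows make up. A row lasts 1/8 s, in which the tool goes at most 62.5 mm and 10.7 degrees, less where a joint would pass 70% of its speed; a pose out of reach is approached as far as the arm can. A call with a gripper value outside its range is refused whole. The fingers move at their own pace and stop on an object; the grip force is fixed at half the most. Time passes only in rows, so rows that repeat a pose let the fingers close. It gives the time, the measured TCP pose, the force and the opening at its end, in the units of the state.
- sense(): the state, without advancing time (a new reading comes with each control period).
- get_image(name): name is "side" or "top" or "wrist"; returns the picture (420x560x3 uint8, red, green, blue); there is no depth.
- camera_params(name): a dict with "vfov" (degrees; the focal length in pixels is half the picture's height over the tangent of half this angle, whatever the lens; pixels are square), "cx", "cy" (the principal point, pixels), "pose" (4x4, takes a point from camera to world coordinates). Camera axes: x right, y down, z forward; pixel columns grow to the right and rows downward; lengths in m; the calibration is good to about 2 mm. The wrist camera is an equidistant fisheye: a pixel r from the principal point sees the ray r / f radians off the axis. A picture is of the moment at which its call begins: read the wrist's pose just before it. camera_params takes no time and is no camera call; for the wrist camera it gives the pose at the moment of the call.
- hand_in(): hands the job in, once; it reports no verdict.
The state is a dict: "time": time; "joints": joint angles; "joint_velocities": joint speeds; "joint_torque": joint torques, N m; "tool_pos": TCP position; "tool_rot": TCP orientation; "force": force on the tool from outside, world axes, zero at the start; "moment": the same for the moment, N m; "opening": opening from 0.0 (shut) to 1.0 (fully open).
Only numpy, scipy, OpenCV 4.12 (cv2) and the standard library are available. Lean on these libraries where they do the work, as an engineer would, in place of code of your own. Each camera call takes 0.05 s, during which the arm holds its last target.

## Working session

There is one attempt and no reset: what is moved stays moved. The work goes in short steps, Python scripts to look and compute and a tool call to move; the robot and the scene stay as the last step left them, time stands still between calls to the robot, and variables do not carry over. Pictures are saved under pics/ and viewed, and the job is handed in when it is done.

Besides the shell and the picture viewer there is one more tool, called after ">>>" by a JSON object that holds its "method" and its "body". play_rows: Moves the arm, as the interface text tells. Its arguments: {"type":"object","properties":{"deltas":{"type":"array","items":{"type":"array","items":{"type":"number"}}}},"required":["deltas"]}

```bash
mkdir -p pics; ls; cat > h.py <<'E'
import numpy as np, cv2
from station import *
from scipy.spatial.transform import Rotation as R
def save(img,n): cv2.imwrite('pics/'+n+'.png',cv2.cvtColor(img,cv2.COLOR_RGB2BGR))
E
python3 - <<'E'
from h import *
for n in ('side','top','wrist'):
    p=camera_params(n); im=get_image(n); save(im,n+'0'); np.save('pics/%s0.npy'%n,im)
    print(n,p['vfov'],p['cx'],p['cy'],np.round(p['pose'],4).tolist())
    np.save('pics/%s0_pose.npy'%n,p['pose'])
s=sense(); print(s)
E
```

```text
pics
side 46.799908699706705 280.83999864580466 206.07561485883144 [[0.8526, -0.3076, 0.4225, -0.1051], [-0.5226, -0.4971, 0.6927, -1.034], [-0.0031, -0.8113, -0.5846, 0.9134], [0.0, 0.0, 0.0, 1.0]]
top 47.841271255230346 290.31077882183064 210.61070098187395 [[-0.0052, -0.9908, 0.135, 0.3331], [-0.9998, 0.0028, -0.0183, 0.0169], [0.0178, -0.135, -0.9907, 1.5439], [0.0, 0.0, 0.0, 1.0]]
wrist 65.70646984690485 279.9751926256717 205.66171250009495 [[0.2933, 0.914, 0.2801, 0.1272], [0.956, -0.2802, -0.0867, 0.6664], [-0.0008, 0.2932, -0.956, 0.3726], [0.0, 0.0, 0.0, 1.0]]
{'time': 0.15, 'joints': array([-1.38111916,  0.47764471,  0.0223474 ,  1.55617353, -0.01152432,
        1.10929748, -0.08309207]), 'joint_velocities': array([ 0.00042956, -0.00212484, -0.00199839, -0.00167161, -0.00103475,
        0.00030008, -0.00031768]), 'joint_torque': array([ 2.32486163e-03, -5.96932340e+01,  1.60980854e+00, -2.81493151e+01,
        1.25655276e-02,  6.50349204e-03,  1.65111679e-06]), 'tool_pos': array([0.19791575, 0.64489389, 0.24154738]), 'tool_rot': array([ 0.56894916,  0.41992278, -0.42068285, -0.56832003]), 'force': array([ 0.52097908, -0.29219216, -0.64486247]), 'moment': array([ 0.02969263, -0.02372938,  0.06411866]), 'opening': 0.9994225359750945}
```

View pics/side0.png

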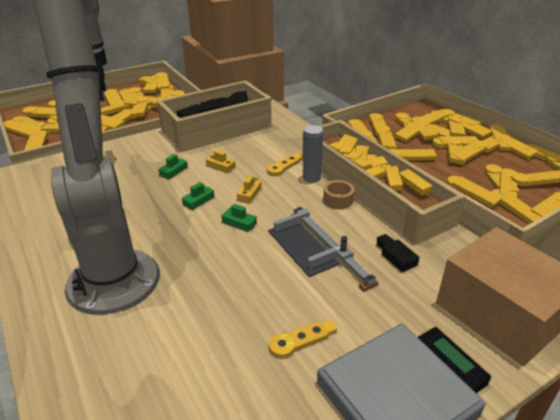

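View pics/top0.png

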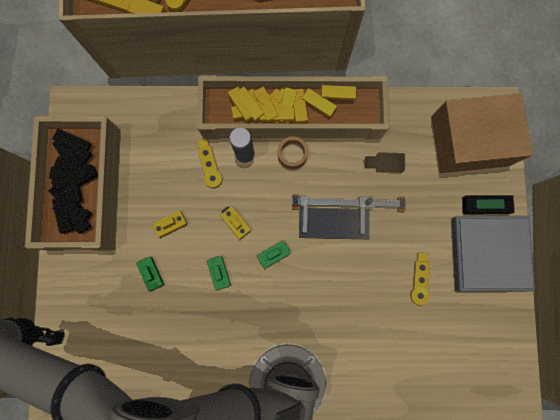

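View pics/wrist0.png

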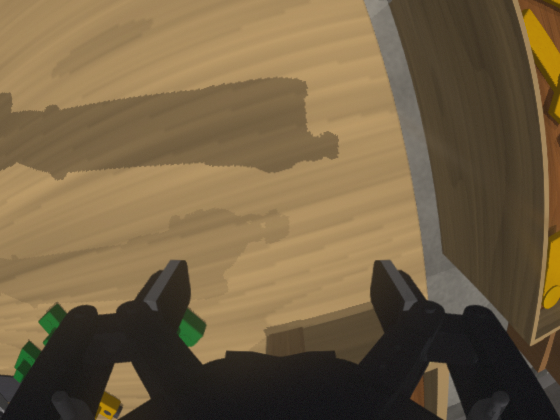

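The side picture shows two yellow lugged castings at (221,160) and (249,189). In the top picture they are at (170,224) and (235,222). Next I'll crop in on both.

```bash
python3 - <<'E'
from h import *
s=cv2.cvtColor(np.load('pics/side0.npy'),cv2.COLOR_RGB2BGR); t=cv2.cvtColor(np.load('pics/top0.npy'),cv2.COLOR_RGB2BGR)
a=cv2.resize(s[140:215,195:280],(400,353),interpolation=cv2.INTER_CUBIC)
b=cv2.resize(t[200:250,145:260],(800,348),interpolation=cv2.INTER_CUBIC)
cv2.imwrite('pics/c1.png',a);cv2.imwrite('pics/c2.png',b)
c=cv2.resize(t[185:245,285:410],(800,384),interpolation=cv2.INTER_CUBIC)
cv2.imwrite('pics/c3.png',c)
c=cv2.resize(s[200:295,260:385],(790,600),interpolation=cv2.INTER_CUBIC)
cv2.imwrite('pics/c4.png',c)
E
```

```text
(no output)
```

View pics/c1.png

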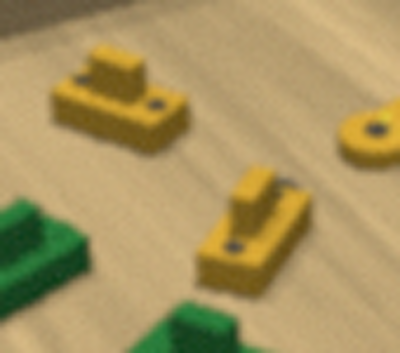

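View pics/c2.png

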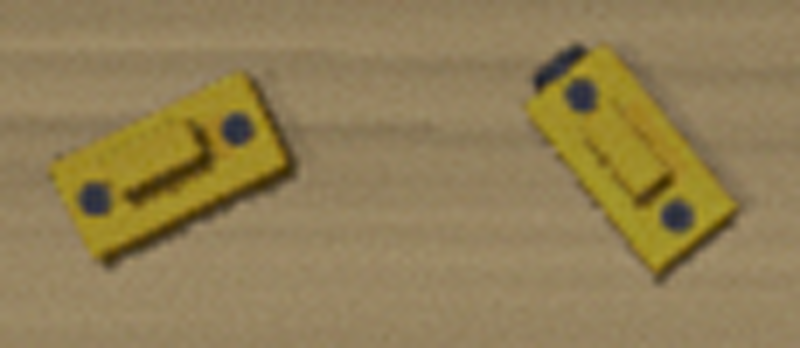

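View pics/c3.png

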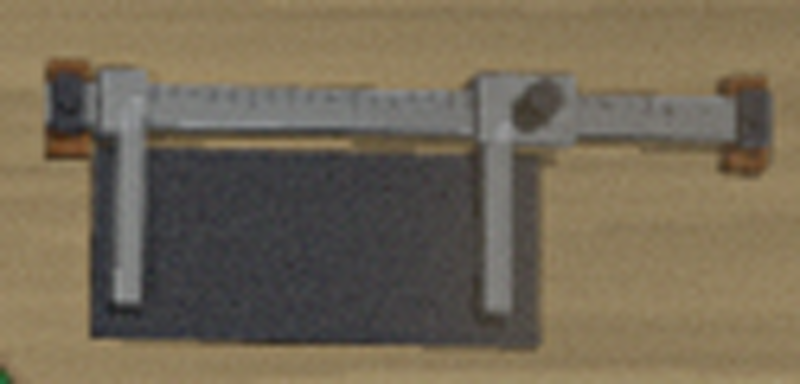

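View pics/c4.png

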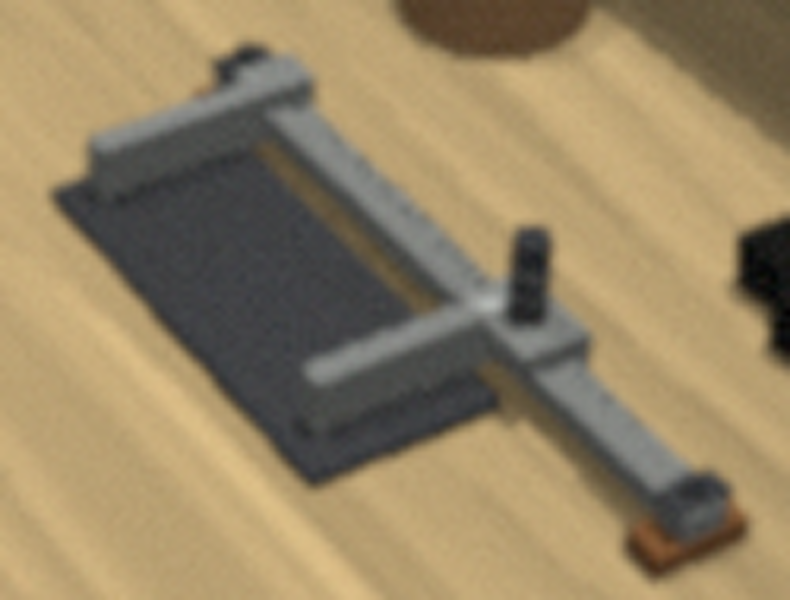

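The casting at top (235,222) / side (249,189) shows a dark stud at its upper-left end. The one at top (170,224) / side (221,160) has both ends plain, and the three green ones are look-alikes. So the target is top (235,222). Next I'll fit its pose and the caliper's.

```bash
cat >> h.py <<'E'
from scipy.optimize import least_squares
def proj(n,P,p=None):
    p=p or camera_params(n); T=p['pose']; f=210/np.tan(np.radians(p['vfov']/2))
    q=(np.asarray(P)-T[:3,3])@T[:3,:3]
    if n=='wrist':
        r=np.linalg.norm(q[:,:2],axis=1); th=np.arctan2(r,q[:,2]); return np.c_[q[:,0]/r*th*f+p['cx'],q[:,1]/r*th*f+p['cy']]
    return np.c_[q[:,0]/q[:,2]*f+p['cx'],q[:,1]/q[:,2]*f+p['cy']]
def tf(v,L): # v x,y,yaw
    c,s=np.cos(v[2]),np.sin(v[2]); L=np.asarray(L,float)
    return np.c_[v[0]+c*L[:,0]-s*L[:,1],v[1]+s*L[:,0]+c*L[:,1],L[:,2]]
def fit(obs,v0,extra=0):
    # obs: list of (cam,L(N,3),uv(N,2),params)
    fun=lambda v: np.concatenate([(proj(n,tf(v,L),p)-uv).ravel() for n,L,uv,p in obs])
    r=least_squares(fun,v0); return r.x, fun(r.x)
E
cat > fit0.py <<'E'
from h import *
pt,ps=camera_params('top'),camera_params('side')
# casting top-face corners: stud end is +x
ct=np.array([(530,103),(605,45),(738,208),(660,278)])/ (800/115.)+[145,200]-.5
L=[(.05,.025,.03),(.05,-.025,.03),(-.05,-.025,.03),(-.05,.025,.03)]
cs=np.array([(198,255),(259,268),(312,192)])/(400/85.)+[195,140]-.5
Ls=[(-.05,.025,.03),(-.05,-.025,.03),(.05,-.025,.03)]
v,e=fit([('top',L,ct,pt),('side',Ls,cs,ps)],[.5,.15,.66]); print('casting',v,np.degrees(v[2]),e.round(1))
v2,e2=fit([('top',L,ct,pt)],[.5,.15,.66]); print('top only',v2)
# caliper
kt=np.array([(92,150),(92,338),(540,347),(540,152)])/6.4+[285,185]-.5
K=[(.04,.115,.008),(-.06,.115,.008),(-.06,-.115,.008),(.04,-.115,.008)]
ks=np.array([(55,192),(315,483)])/6.32+[260,200]-.5
k,e=fit([('top',K,kt,pt),('side',K[1:3],ks,ps)],[.6,-.1,0]); print('caliper',k,e.round(1))
# post top centre from side/top
best=None
f=lambda g: np.concatenate([(proj('side',tf(k,[(.0575,.09-g[0]-.022,.084)]),ps)-(np.array([533,236])/6.32+[260,200]-.5)).ravel(),
 (proj('top',tf(k,[(.0575,.09-g[0]-.022,.084)]),pt)-(np.array([550,92])/6.4+[285,185]-.5)).ravel()])
r=least_squares(f,[.17]); print('gap',r.x,r.fun.round(1))
for n,c0,sc,fl,out in (('top',(285,185),6.4,'c3','o3'),('side',(260,200),6.32,'c4','o4')):
    im=cv2.imread('pics/%s.png'%fl); g=r.x[0]
    B=[(-.045,.09,.04),(.0465,.09,.04),(-.045,.09-g,.04),(.0465,.09-g,.04),(.0575,.068-g,.084)]+K
    for u in proj(n,tf(k,B)): cv2.circle(im,tuple(np.int32((u+.5-c0)*sc)),4,(0,0,255),1)
    cv2.imwrite('pics/%s.png'%out,im)
E
python3 fit0.py
```

```text
casting [0.5017665  0.16429066 0.6796144 ] 38.93903689986814 [-0.7  0.9  0.7 -0.4  1.   0.1 -0.  -0.1 -0.9 -0.8  0.4 -0.7  0.5 -0.5]
top only [0.50218525 0.16506224 0.67011454]
caliper [ 0.51134889 -0.15541948 -0.01723595] [ 0.5 -0.7  0.2  0.4  0.7 -0.   0.4  0.  -1.  -1.  -0.  -0.8]
gap [0.17205578] [ 0.7 -0.4 -0.3  0.4]
```

```bash
cat >> h.py <<'E'
def delta(pos,xyaw,s=None,cmd=None):
    """shift/turn in tool axes to TCP pos with tool x at yaw xyaw(rad), fingers straight down"""
    s=s or sense(); R0=R.from_quat(s['tool_rot']); p0=np.array(s['tool_pos'])
    x=np.array([np.cos(xyaw),np.sin(xyaw),0]); y=np.array([0,0,-1.]); z=np.cross(x,y)
    Rt=R.from_matrix(np.c_[x,y,z]); rv=np.degrees((R0.inv()*Rt).as_rotvec()); sh=R0.inv().apply(np.asarray(pos)-p0)*1000
    return rv,sh
def st():
    s=sense(); m=R.from_quat(s['tool_rot']).as_matrix()
    print('t',round(s['time'],2),'pos',s['tool_pos'].round(4),'xyaw',np.degrees(np.arctan2(m[1,0],m[0,0])).round(2),'ydir',m[:,1].round(3),'q',s['joints'].round(2),'F',s['force'].round(2),'M',s['moment'].round(2),'open',round(s['opening'],3)); return s
E
python3 - <<'E'
from h import *
s=st()
a=0.675
for yaw in (a+np.pi/2,a-np.pi/2):
    rv,sh=delta((.502,.1645,.16),yaw); print(np.degrees(yaw),rv.round(1),sh.round(1))
E
```

```text
t 0.15 pos [0.1979 0.6449 0.2415] xyaw 72.94 ydir [-0.    -0.001 -1.   ] q [-1.38  0.48  0.02  1.56 -0.01  1.11 -0.08] F [ 0.52 -0.29 -0.64] M [ 0.03 -0.02  0.06] open 0.999
128.67465117133057 [ -0.  -55.7  -0.1] [-369.9   82.1 -431.6]
-51.325348828669426 [ 1.000e-01  1.243e+02 -0.000e+00] [-369.9   82.1 -431.6]
```

>>> {"method": "play_rows", "body": {"deltas": [[0, -6, 0, -37, 0, -43, 0], [0, -12, 0, -74, 0, -86, 0], [0, -18, 0, -111, 0, -129, 0], [0, -24, 0, -148, 0, -172, 0], [0, -30, 0, -185, 0, -215, 0], [0, -36, 0, -222, 10, -258, 0], [0, -42, 0, -259, 20, -301, 0], [0, -48, 0, -296, 30, -345, 0], [0, -52, 0, -333, 40, -388, 0], [0, -55.7, 0, -370, 45, -431, 0]]}}

```text
time: 1.4
tool_pos: [0.502, 0.1634, 0.1968]
tool_rot: [-0.306, -0.637, 0.638, 0.306]
force: [0.3, 0.7, 0.2]
opening: 1.0
```

```bash
python3 - <<'E'
from h import *
s=st(); p=camera_params('wrist'); im=get_image('wrist'); st()
np.save('pics/w1.npy',im); import pickle; pickle.dump(p,open('pics/w1.pkl','wb')); save(im,'w1')
E
```

```text
t 1.4 pos [0.502  0.1634 0.1968] xyaw 128.77 ydir [-0.001 -0.    -1.   ] q [-0.5   0.29  0.08  1.96 -0.03  0.9   1.84] F [0.3  0.69 0.17] M [ 0.02 -0.06 -0.04] open 1.0
t 1.45 pos [0.5058 0.1547 0.1965] xyaw 128.37 ydir [ 0.001 -0.005 -1.   ] q [-0.49  0.29  0.09  1.96 -0.03  0.9   1.85] F [ 4.33 -5.39 -0.16] M [-0.33 -0.27 -0.02] open 0.997
```

View pics/w1.png

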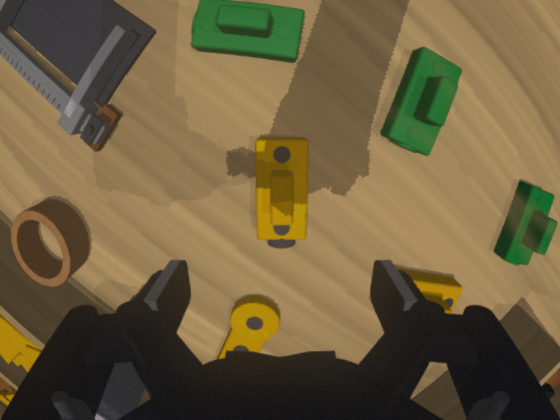

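The studded casting is at (282,190), with the dark stud visible at its lower end (283,242). The arm was still settling, so I'll let it settle and measure again.

>>> {"method": "play_rows", "body": {"deltas": [[0, 0, 0, 0, 0, 0, 0], [0, 0, 0, 0, 0, 0, 0], [0, 0, 0, 0, 0, 0, 0]]}}

```text
time: 1.82
tool_pos: [0.5008, 0.1667, 0.1974]
tool_rot: [0.305, 0.638, -0.638, -0.306]
force: [-0.7, 0.7, 0.4]
opening: 0.996
```

```bash
python3 - <<'E'
from h import *
import pickle
s=st(); p=camera_params('wrist'); im=get_image('wrist'); st()
np.save('pics/w2.npy',im); pickle.dump((p,s),open('pics/w2.pkl','wb')); 
b=cv2.cvtColor(im,cv2.COLOR_RGB2BGR)
cv2.imwrite('pics/w2c.png',cv2.resize(b[130:260,220:340],(554,600),interpolation=cv2.INTER_CUBIC))
E
```

```text
t 1.82 pos [0.5008 0.1667 0.1974] xyaw 128.79 ydir [-0.     0.001 -1.   ] q [-0.51  0.29  0.08  1.96 -0.03  0.9   1.84] F [-0.68  0.73  0.37] M [-0.02 -0.06  0.05] open 0.996
t 1.88 pos [0.5009 0.1666 0.1974] xyaw 128.78 ydir [-0.  0. -1.] q [-0.51  0.29  0.08  1.96 -0.03  0.9   1.84] F [-0.18 -0.77  0.51] M [-0.02 -0.02 -0.02] open 1.004
```

View pics/w2c.png

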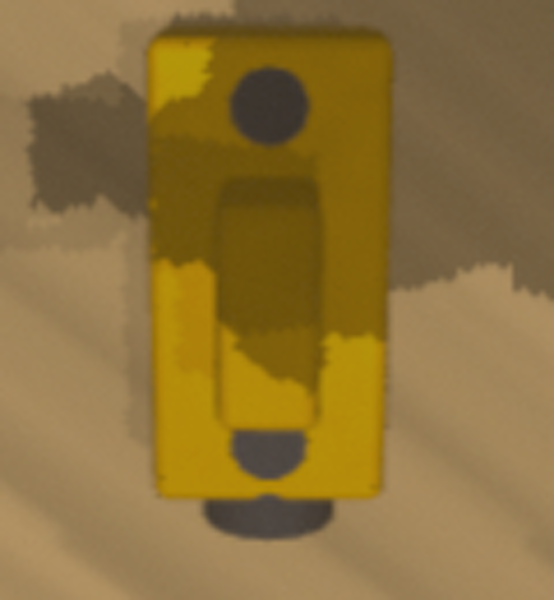

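```bash
python3 - <<'E'
from h import *
import pickle
p,s=pickle.load(open('pics/w2.pkl','rb')); print(p['pose'][:3,3])
uv=np.array([(157,498),(383,498),(391,37),(152,37)])/4.615+[220,130]-.5
# stud end at bottom; image left/right -> determine both
Lb=[(.05,.025,.03),(.05,-.025,.03),(-.05,-.025,.03),(-.05,.025,.03)]
lug=np.array([(218,432),(320,432),(322,205),(218,205)])/4.615+[220,130]-.5
Ll=[(.022,.01,.063),(.022,-.01,.063),(-.022,-.01,.063),(-.022,.01,.063)]
for sgn in (1,-1):
    f=lambda L:np.array(L)*[1,sgn,1]
    for o in ([('wrist',f(Lb),uv,p)],[('wrist',f(Ll),lug,p)],[('wrist',f(Lb),uv,p),('wrist',f(Ll),lug,p)]):
        v,e=fit(o,[.5,.165,.67]); print(sgn,v.round(4),np.degrees(v[2]).round(2),e.round(1))
# stud length: tip edge at bottom (268,540), crop; stud tip lower/upper edge
v,e=fit([('wrist',Lb,uv,p),('wrist',Ll,lug,p)],[.5,.165,.67])
for d in range(2,21,3):
    print(d,((proj('wrist',tf(v,[(.05+d/1000,0,h) for h in (.0,.015,.03)]),p)+.5-[220,130])*4.615).round(0).tolist())
E
```

```text
[0.44321443 0.11953854 0.32857473]
1 [0.5041 0.1662 0.6716] 38.48 [ 49.5   1.9 -49.6   1.7 -53.1   0.3  53.1   0.6]
1 [0.5035 0.1657 0.6702] 38.4 [ 22.5   0.6 -22.6   0.4 -23.3  -0.1  23.3   0.1]
1 [0.5038 0.166  0.6714] 38.47 [ 49.5   1.5 -49.7   1.3 -53.1  -0.2  53.2   0.1  22.5   1.  -22.5   0.8
 -23.3   0.3  23.3   0.5]
-1 [0.5033 0.1656 0.6732] 38.57 [-0.6  0.8  0.6  0.9  1.3 -0.6 -1.4 -0.8]
-1 [0.5033 0.1656 0.6719] 38.5 [-0.4  0.2  0.5  0.3  0.7 -0.2 -0.8 -0.3]
-1 [0.5033 0.1656 0.673 ] 38.56 [-0.6  0.8  0.6  1.   1.3 -0.6 -1.4 -0.8 -0.4  0.2  0.5  0.3  0.7 -0.2
 -0.8 -0.3]
2 [[270.0, 463.0], [270.0, 487.0], [269.0, 513.0]]
5 [[270.0, 475.0], [270.0, 499.0], [269.0, 526.0]]
8 [[270.0, 486.0], [270.0, 511.0], [269.0, 539.0]]
11 [[270.0, 498.0], [270.0, 524.0], [269.0, 551.0]]
14 [[270.0, 510.0], [270.0, 536.0], [269.0, 563.0]]
17 [[270.0, 521.0], [270.0, 547.0], [269.0, 576.0]]
20 [[270.0, 533.0], [270.0, 559.0], [269.0, 588.0]]
```

```bash
python3 - <<'E'
from h import *
rv,sh=delta((.5033,.1656,.047),np.radians(128.55)); print(rv.round(2),sh.round(1))
E
```

```text
[0.01 0.23 0.02] [ -2.3 150.4  -1.2]
```

>>> {"method": "play_rows", "body": {"deltas": [[0, 0.2, 0, -2.3, 20, -1.2, 0], [0, 0.2, 0, -2.3, 45, -1.2, 0], [0, 0.2, 0, -2.3, 75, -1.2, 0], [0, 0.2, 0, -2.3, 105, -1.2, 0], [0, 0.2, 0, -2.3, 128, -1.2, 0], [0, 0.2, 0, -2.3, 142, -1.2, 0], [0, 0.2, 0, -2.3, 150, -1.2, 0], [0, 0.2, 0, -2.3, 150, -1.2, 0], [0, 0.2, 0, -2.3, 150, -1.2, 0.4], [0, 0.2, 0, -2.3, 150, -1.2, 0.6]]}}

```text
time: 3.12
tool_pos: [0.5043, 0.1643, 0.048]
tool_rot: [0.308, 0.637, -0.636, -0.307]
force: [0.5, -0.8, 0.3]
opening: 0.602
```

```bash
python3 - <<'E'
from h import *
st(); im=get_image('wrist'); save(im,'w3'); st()
E
```

```text
t 3.12 pos [0.5043 0.1643 0.048 ] xyaw 128.43 ydir [ 0.001  0.001 -1.   ] q [-0.48  0.52  0.06  2.05 -0.05  0.58  1.86] F [ 0.45 -0.84  0.31] M [-0.03  0.01 -0.02] open 0.602
t 3.17 pos [0.5043 0.1642 0.0479] xyaw 128.43 ydir [ 0.001  0.    -1.   ] q [-0.48  0.52  0.06  2.05 -0.05  0.58  1.86] F [-0.23 -0.62  0.84] M [-0.02  0.01  0.07] open 0.514
```

View pics/w3.png

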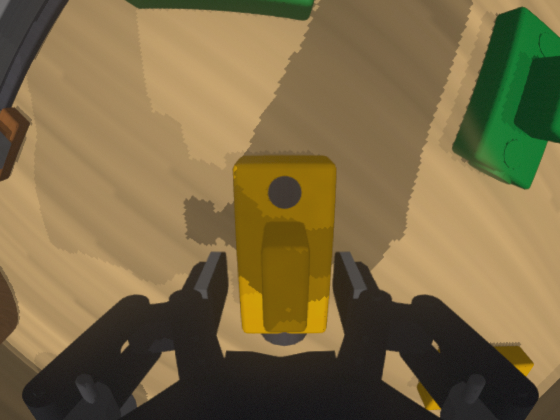

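The lug at (285,265) sits centred between the pads, so I'll close.

>>> {"method": "play_rows", "body": {"deltas": [[0, 0, 0, 0.8, 0, 1.4, 0.8], [0, 0, 0, 0.8, 0, 1.4, 1], [0, 0, 0, 0.8, 0, 1.4, 1], [0, 0, 0, 0.8, 0, 1.4, 1], [0, 0, 0, 0.8, 0, 1.4, 1], [0, 0, 0, 0.8, -5, 1.4, 1], [0, 0, 0, 0.8, -20, 1.4, 1], [0, 0, 0, 0.8, -45, 1.4, 1], [0, 0, 0, 0.8, -60, 1.4, 1], [0, 0, 0, 0.8, -65, 1.4, 1]]}}

```text
time: 4.42
tool_pos: [0.5027, 0.164, 0.1134]
tool_rot: [0.308, 0.637, -0.636, -0.307]
force: [-0.7, 0.5, -6.3]
opening: 0.223
```

```bash
python3 - <<'E'
from h import *
import pickle
s=st(); p=camera_params('wrist');im=get_image('wrist'); save(im,'w4'); st(); pickle.dump((p,s),open('pics/w4.pkl','wb')); np.save('pics/w4.npy',im)
E
```

```text
t 4.42 pos [0.5027 0.164  0.1134] xyaw 128.43 ydir [ 0.002  0.001 -1.   ] q [-0.49  0.41  0.07  2.02 -0.04  0.71  1.85] F [-0.75  0.46 -6.26] M [-0.06  0.04 -0.02] open 0.223
t 4.47 pos [0.5026 0.1639 0.1133] xyaw 128.43 ydir [ 0.001  0.001 -1.   ] q [-0.49  0.41  0.07  2.02 -0.04  0.71  1.85] F [ 0.57  0.18 -5.87] M [-0.05  0.07  0.04] open 0.225
```

View pics/w4.png

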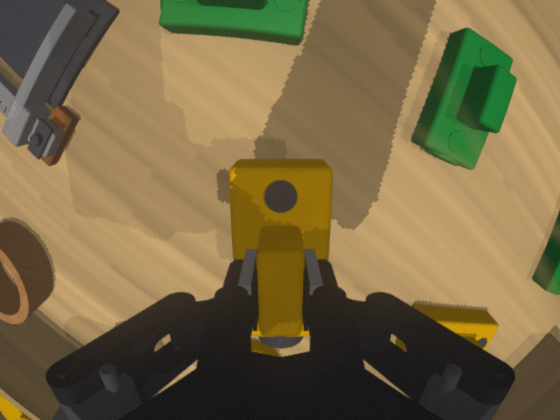

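```bash
python3 - <<'E'
from h import *
rv,sh=delta((.512,-.122,.15),np.radians(-1)); print(rv.round(2),sh.round(1))
E
```

```text
[6.0000e-02 1.2943e+02 7.0000e-02] [-229.8  -36.8  170.3]
```

>>> {"method": "play_rows", "body": {"deltas": [[0, 4, 0, -5, -15, 3, 1], [0, 12, 0, -15, -32, 10, 1], [0, 22, 0, -32, -36, 24, 1], [0, 32, 0, -55, -37, 41, 1], [0, 42, 0, -78, -37, 58, 1], [0, 52, 0, -101, -37, 75, 1], [0, 62, 0, -124, -37, 92, 1], [0, 72, 0, -145, -37, 107, 1], [0, 82, 0, -163, -37, 121, 1], [0, 92, 0, -180, -37, 133, 1]]}}

```text
time: 5.72
tool_pos: [0.5092, -0.0606, 0.1486]
tool_rot: [-0.672, -0.219, 0.22, 0.672]
force: [0.3, 0.2, -6.5]
opening: 0.219
```

```bash
python3 - <<'E'
from h import *
st();rv,sh=delta((.512,-.122,.15),np.radians(-1)); print(rv.round(2),sh.round(1))
E
```

```text
t 5.72 pos [ 0.5092 -0.0606  0.1486] xyaw 36.09 ydir [-0.002 -0.    -1.   ] q [-0.42  0.36  0.51  2.05 -0.25  0.79  0.87] F [ 0.35  0.22 -6.45] M [-0.02 -0.05  0.06] open 0.219
[-2.000e-02  3.709e+01 -9.000e-02] [-33.9  -1.4 -51.3]
```

>>> {"method": "play_rows", "body": {"deltas": [[0, 9, 0, -9, 0, -14, 1], [0, 18, 0, -18, 0, -27, 1], [0, 27, 0, -26, 0, -40, 1], [0, 34, 0, -31, 0, -48, 1], [0, 37.2, 0, -34, 0, -51.5, 1], [0, 37.2, 0, -34, 0, -51.5, 1], [0, 37.2, 0, -34, 0, -51.5, 1], [0, 37.2, 0, -34, 0, -51.5, 1]]}}

```text
time: 6.72
tool_pos: [0.5133, -0.121, 0.1493]
tool_rot: [-0.707, 0.004, -0.004, 0.707]
force: [0.5, 0.5, -6.6]
opening: 0.221
```

```bash
python3 - <<'E'
from h import *
import pickle
s=st(); p=camera_params('wrist');im=get_image('wrist'); save(im,'w5'); st(); pickle.dump((p,s),open('pics/w5.pkl','wb')); np.save('pics/w5.npy',im)
E
```

```text
t 6.72 pos [ 0.5133 -0.121   0.1493] xyaw -0.68 ydir [-0.  0. -1.] q [-0.42  0.42  0.68  2.03 -0.36  0.81  0.45] F [ 0.46  0.45 -6.62] M [ 0.11 -0.02 -0.05] open 0.221
t 6.78 pos [ 0.5133 -0.121   0.1493] xyaw -0.7 ydir [ 0.  0. -1.] q [-0.42  0.42  0.68  2.03 -0.36  0.81  0.45] F [ 0.72 -1.25 -6.41] M [ 0.04  0.01 -0.03] open 0.223
```

View pics/w5.png

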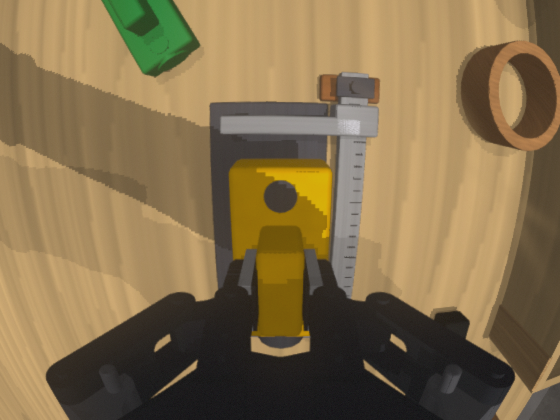

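```bash
python3 - <<'E'
from h import *
b=cv2.cvtColor(np.load('pics/w5.npy'),cv2.COLOR_RGB2BGR)
cv2.imwrite('pics/w5c.png',cv2.resize(b[60:180,200:390],(792,500),interpolation=cv2.INTER_CUBIC))
E
```

```text
(no output)
```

View pics/w5c.png

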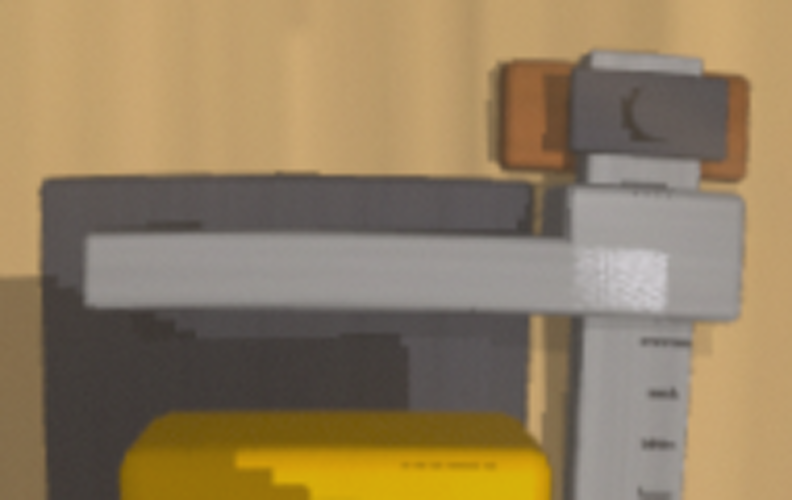

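```bash
python3 - <<'E'
from h import *
import pickle
p,s=pickle.load(open('pics/w5.pkl','rb'))
c=lambda a:np.array(a)/4.168+[200,60]-.5
A=[(-.045,.104,.04),(-.045,.09,.04),(-.06,.115,.008),(.04,.115,.008)]
uv=c([(86,236),(86,305),(43,180),(532,183)])
v,e=fit([('wrist',A,uv,p)],[.511,-.155,-.017]); print(v.round(4),np.degrees(v[2]).round(2),e.round(1))
v3,e=fit([('wrist',A[:2],uv[:2],p)],[.511,-.155,-.017]); print('anvil only',v3.round(4))
zu=s['tool_pos'][2]-.0483
m=R.from_quat(s['tool_rot']).as_matrix(); yaw=np.arctan2(m[1,0],m[0,0])-np.pi/2
h=np.array([s['tool_pos'][0],s['tool_pos'][1],yaw])
im=cv2.imread('pics/w5.png'); 
P=tf(h,[(-.05,.025,.03+zu),(-.05,-.025,.03+zu),(-.05,.025,zu),(-.05,-.025,zu),(-.022,.01,.063+zu),(-.022,-.01,.063+zu),(.022,.01,.063+zu),(.022,-.01,.063+zu)])
for u in proj('wrist',P,p): cv2.circle(im,tuple(np.int32(u+.5)),2,(0,0,255),-1)
for u in proj('wrist',tf(v,A+[(.0465,.09,.04),(.0465,.104,.04)]),p): cv2.circle(im,tuple(np.int32(u+.5)),2,(255,0,255),-1)
cv2.imwrite('pics/w5o.png',cv2.resize(im[60:360,180:400],(440*5//4,750*4//5),interpolation=cv2.INTER_CUBIC))
E
```

```text
[ 0.5123 -0.1553 -0.0282] -1.61 [-0.5 -0.7 -0.3  1.5 -0.8 -0.6  1.7 -0.2]
anvil only [ 0.512  -0.1552 -0.0345]
```

View pics/w5o.png

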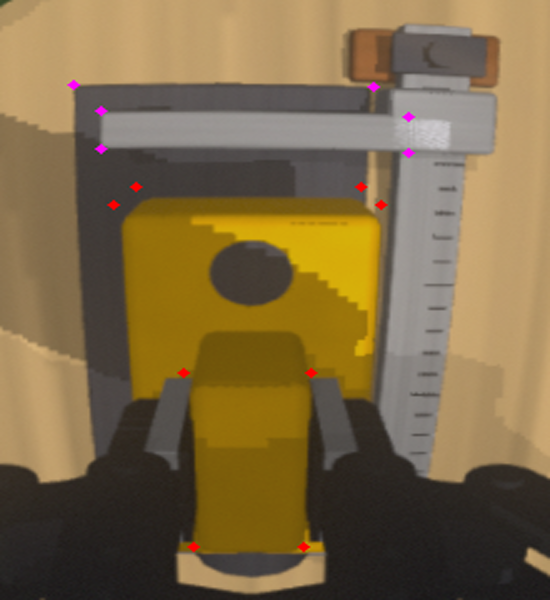

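```bash
python3 - <<'E'
from h import *
b=cv2.cvtColor(np.load('pics/w5.npy'),cv2.COLOR_RGB2BGR)
cv2.imwrite('pics/w5d.png',cv2.resize(b[150:360,210:350],(560,840)[0:2] and (400,600),interpolation=cv2.INTER_CUBIC))
E
```

```text
(no output)
```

View pics/w5d.png

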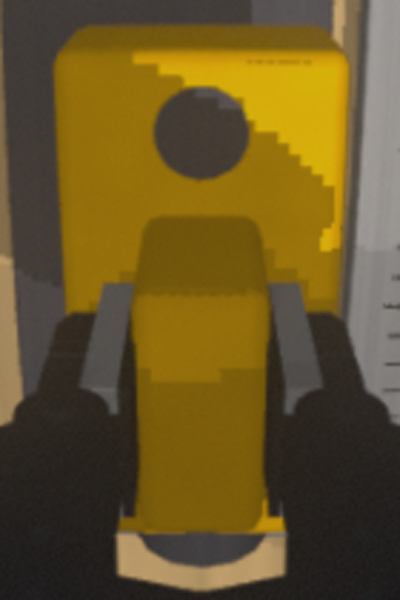

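```bash
cat > fit6.py <<'E'
from h import *
import pickle
p,s=pickle.load(open('pics/w5.pkl','rb'))
uv=np.array([(54,50),(350,50),(78,25),(325,25),(134,293),(267,293),(143,217),(262,217),(135,530),(264,530),(118,532),(285,532)])/2.857+[210,150]-.5
# casting frame: stud +x pointing -y world; image left = -x world. casting y = ? yaw -90: casting +y -> world +x -> image right
L=np.array([(-.05,-.025,.03),(-.05,.025,.03),(-.05,-.025,0),(-.05,.025,0),(-.022,-.01,.063),(-.022,.01,.063),(-.022,-.01,.03),(-.022,.01,.03),(.022,-.01,.063),(.022,.01,.063),(.05,-.025,.03),(.05,.025,.03)])
def X(v): return R.from_euler('ZYX',v[3:]).apply(L)+v[:3]
f=lambda v:(proj('wrist',X(v),p)-uv).ravel()
r=least_squares(f,[.513,-.121,.101,-1.58,0,0],loss='soft_l1')
print(r.x[:3].round(4),np.degrees(r.x[3:]).round(2),'tcp',s['tool_pos'].round(4)); print(f(r.x).reshape(-1,2).round(1).tolist())
E
python3 fit6.py
```

```text
[ 0.5139 -0.1245  0.0979] [-90.75   0.29   0.23] tcp [ 0.5133 -0.121   0.1493]
[[-0.4, 1.3], [0.3, 1.5], [-0.5, 0.3], [0.9, 0.5], [-1.3, -0.4], [1.5, -0.2], [0.5, -2.0], [-1.2, -1.9], [1.6, 0.4], [-0.8, 0.5], [-12.6, -0.6], [12.3, -0.4]]
```

>>> {"method": "play_rows", "body": {"deltas": [[0, 0.6, 0, -0.8, 8, 0, 1], [0, 0.6, 0, -0.8, 24, 0, 1], [0, 0.6, 0, -0.8, 42, 0, 1], [0, 0.6, 0, -0.8, 58, 0, 1], [0, 0.6, 0, -0.8, 70, 0, 1], [0, 0.6, 0, -0.8, 78, 0, 1], [0, 0.6, 0, -0.8, 83, 0, 1], [0, 0.6, 0, -0.8, 86, 0, 1], [0, 0.6, 0, -0.8, 86, 0, 1]]}}

```text
time: 7.9
tool_pos: [0.5126, -0.1214, 0.0634]
tool_rot: [-0.707, 0.008, -0.008, 0.707]
force: [-0.1, 1.0, -6.1]
opening: 0.223
```

```bash
python3 - <<'E'
from h import *
import pickle
s=st(); p=camera_params('wrist');im=get_image('wrist'); save(im,'w6'); st(); pickle.dump((p,s),open('pics/w6.pkl','wb')); np.save('pics/w6.npy',im)
E
```

```text
t 7.9 pos [ 0.5126 -0.1214  0.0634] xyaw -1.36 ydir [ 0.  0. -1.] q [-0.33  0.55  0.57  2.08 -0.49  0.64  0.55] F [-0.13  0.99 -6.12] M [ 0.03 -0.02  0.  ] open 0.223
t 7.95 pos [ 0.5126 -0.1215  0.0635] xyaw -1.36 ydir [ 0.  0. -1.] q [-0.33  0.55  0.57  2.08 -0.49  0.64  0.55] F [-0.27  0.48 -6.1 ] M [ 0.08 -0.04  0.01] open 0.219
```

View pics/w6.png

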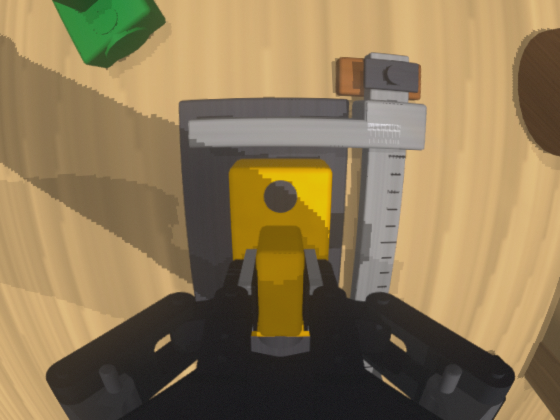

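>>> {"method": "play_rows", "body": {"deltas": [[0, 0, 0, 0, 1.5, 0, 1], [0, 0, 0, 0, 3, 0, 1], [0, 0, 0, 0, 4, 0, 1], [0, 0, 0, 0, 4, 0, 1]]}}

```text
time: 8.45
tool_pos: [0.5124, -0.1214, 0.0592]
tool_rot: [-0.707, 0.008, -0.008, 0.707]
force: [0.8, -0.2, -6.4]
opening: 0.224
```

>>> {"method": "play_rows", "body": {"deltas": [[0, 0, 0, 0, 1, 0, 1], [0, 0, 0, 0, 2, 0, 1], [0, 0, 0, 0, 2, 0, 1]]}}

```text
time: 8.82
tool_pos: [0.5124, -0.1214, 0.0572]
tool_rot: [-0.707, 0.008, -0.008, 0.707]
force: [-0.2, -0.5, -6.2]
opening: 0.224
```

>>> {"method": "play_rows", "body": {"deltas": [[0, 0, 0, 0, 0.7, 0, 1], [0, 0, 0, 0, 1.2, 0, 1], [0, 0, 0, 0, 1.2, 0, 1]]}}

```text
time: 9.2
tool_pos: [0.5124, -0.1214, 0.0561]
tool_rot: [-0.707, 0.008, -0.008, 0.707]
force: [-0.8, 0.3, -7.9]
opening: 0.222
```

>>> {"method": "play_rows", "body": {"deltas": [[0, 0, 0, 0, 0.5, 0, 1], [0, 0, 0, 0, 0.8, 0, 1], [0, 0, 0, 0, 0.8, 0, 1]]}}

```text
time: 9.57
tool_pos: [0.5126, -0.1214, 0.0556]
tool_rot: [-0.707, 0.008, -0.008, 0.707]
force: [-1.3, 0.8, -0.2]
opening: 0.223
```

>>> {"method": "play_rows", "body": {"deltas": [[0, 0, 0, 0, -0.5, 1, 1], [0, 0, 0, 0, -0.5, 2, 1], [0, 0, 0, 0, -0.5, 3, 1], [0, 0, 0, 0, -0.5, 4, 1], [0, 0, 0, 0, -0.5, 4, 1]]}}

```text
time: 10.2
tool_pos: [0.5125, -0.1172, 0.0557]
tool_rot: [-0.707, 0.008, -0.008, 0.707]
force: [0.3, 0.2, -6.1]
opening: 0.217
```

```bash
python3 - <<'E'
from h import *
import pickle
s=st(); p=camera_params('wrist');im=get_image('wrist'); st(); pickle.dump((p,s),open('pics/w7.pkl','wb')); np.save('pics/w7.npy',im)
b=cv2.cvtColor(im,cv2.COLOR_RGB2BGR)
cv2.imwrite('pics/w7.png',cv2.resize(b[80:220,170:440],(790,410),interpolation=cv2.INTER_CUBIC))
E
```

```text
t 10.2 pos [ 0.5125 -0.1172  0.0557] xyaw -1.35 ydir [-0.  0. -1.] q [-0.32  0.56  0.55  2.08 -0.5   0.63  0.55] F [ 0.3   0.23 -6.13] M [0.07 0.04 0.04] open 0.217
t 10.25 pos [ 0.5125 -0.1173  0.0557] xyaw -1.36 ydir [-0.  0. -1.] q [-0.32  0.56  0.55  2.08 -0.5   0.63  0.55] F [ 0.62  0.13 -6.38] M [ 0.12  0.   -0.01] open 0.222
```

View pics/w7.png

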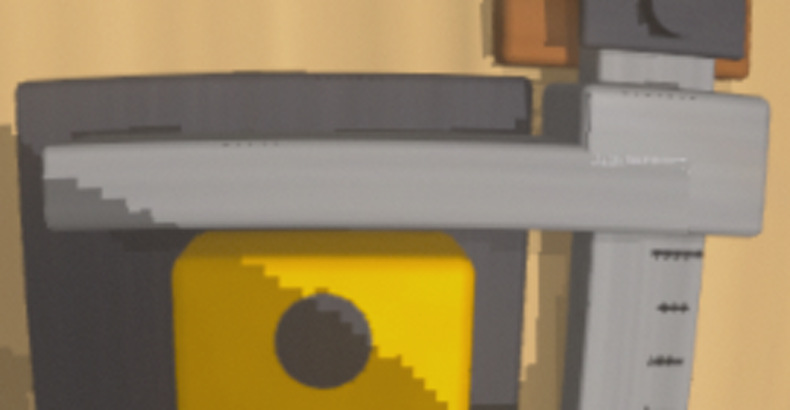

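>>> {"method": "play_rows", "body": {"deltas": [[0, 0, 0, 0, 0, 1, 1], [0, 0, 0, 0, 0, 2, 1], [0, 0, 0, 0, 0, 3, 1], [0, 0, 0, 0, 0.4, 3, 1], [0, 0, 0, 0, 0.7, 3, 1], [0, 0, 0, 0, 0.7, 3, 1]]}}

```text
time: 11.0
tool_pos: [0.5128, -0.1141, 0.0556]
tool_rot: [-0.707, 0.008, -0.008, 0.707]
force: [-2.4, 3.3, 6.3]
opening: 0.223
```

>>> {"method": "play_rows", "body": {"deltas": [[0, 0, 0, 0, -0.3, 0, 1], [0, 0, 0, 0, -0.3, 0, 0.75], [0, 0, 0, 0, -0.3, 0, 0.6], [0, 0, 0, 0, -0.3, 0, 0.5], [0, 0, 0, 0, -0.3, 0, 0.5], [0, 0, 0, 0, -10, 0, 0.5], [0, 0, 0, 0, -30, 0, 0.5], [0, 0, 0, 0, -55, 0, 0.5], [0, 0, 0, 0, -70, 0, 0.5], [0, 0, 0, 0, -75, 0, 0.5]]}}

```text
time: 12.25
tool_pos: [0.5131, -0.1144, 0.1311]
tool_rot: [-0.707, 0.008, -0.009, 0.707]
force: [-0.4, 0.1, -0.7]
opening: 0.499
```

```bash
python3 - <<'E'
from h import *
import pickle
s=st(); p=camera_params('wrist');im=get_image('wrist'); st(); pickle.dump((p,s),open('pics/w8.pkl','wb')); np.save('pics/w8.npy',im)
save(im,'w8')
im=get_image('top'); b=cv2.cvtColor(im,cv2.COLOR_RGB2BGR); cv2.imwrite('pics/t8.png',cv2.resize(b[180:250,280:415],(790,410),interpolation=cv2.INTER_CUBIC))
E
```

```text
t 12.25 pos [ 0.5131 -0.1144  0.1311] xyaw -1.36 ydir [ 0.002  0.    -1.   ] q [-0.42  0.44  0.66  2.05 -0.39  0.77  0.45] F [-0.41  0.09 -0.69] M [0.03 0.06 0.  ] open 0.499
t 12.3 pos [ 0.513  -0.1144  0.131 ] xyaw -1.35 ydir [ 0.001  0.    -1.   ] q [-0.42  0.44  0.66  2.05 -0.39  0.77  0.45] F [-0.09 -0.17 -0.06] M [ 0.02 -0.04 -0.01] open 0.5
```

View pics/w8.png

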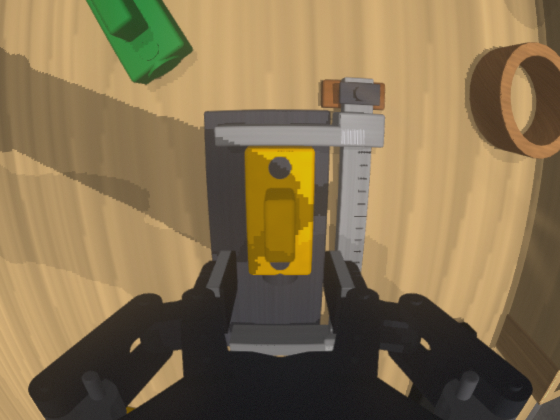

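View pics/t8.png

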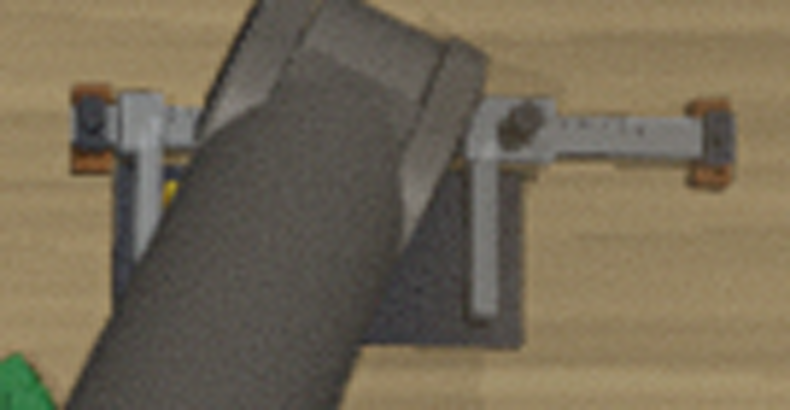

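The casting lies on the plate at (280,210), square to the anvil and close to it. Next I'll go behind the thumb post with closed fingers.

```bash
python3 - <<'E'
from h import *
rv,sh=delta((.567,-.300,.131),np.radians(-1.35)); print(rv.round(2),sh.round(1))
E
```

```text
[-0.01  0.    0.03] [  58.6   -0.7 -184.4]
```

>>> {"method": "play_rows", "body": {"deltas": [[0, 0, 0, 4, 0, -12, 0.6], [0, 0, 0, 13, 0, -40, 0.8], [0, 0, 0, 25, 0, -80, 1], [0, 0, 0, 38, 0, -120, 1], [0, 0, 0, 48, 0, -152, 1], [0, 0, 0, 55, 0, -174, 1], [0, 0, 0, 58.6, 0, -184, 1], [0, 0, 0, 58.6, 0, -184, 1], [0, 0, 0, 58.6, 0, -184, 1]]}}

```text
time: 13.48
tool_pos: [0.5667, -0.2986, 0.1297]
tool_rot: [-0.707, 0.008, -0.008, 0.707]
force: [0.5, -0.1, -0.7]
opening: 0.002
```

```bash
python3 - <<'E'
from h import *
import pickle
s=st(); p=camera_params('wrist');im=get_image('wrist'); pickle.dump((p,s),open('pics/w9.pkl','wb')); np.save('pics/w9.npy',im)
save(im,'w9')
k=[.512,-.1553,-.0227]
for g in (.170,.172): print(proj('wrist',tf(k,[(.0575,.068-g,.084)]),p).round(0))
E
```

```text
t 13.47 pos [ 0.5667 -0.2986  0.1297] xyaw -1.31 ydir [-0.001  0.001 -1.   ] q [-0.05  0.62  0.62  1.77 -0.45  0.9   0.75] F [ 0.5  -0.1  -0.66] M [-0.01  0.03  0.03] open 0.002
[[278. 171.]]
[[278. 175.]]
```

View pics/w9.png

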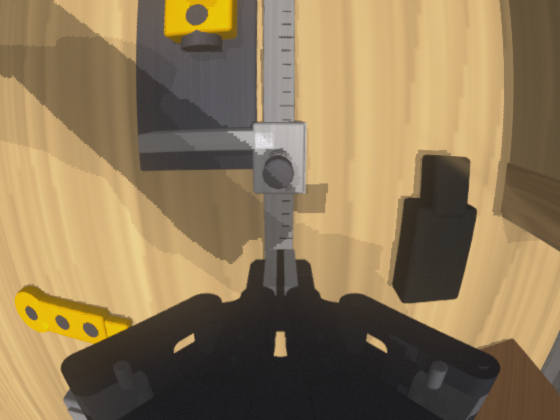

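Post at (278,171) matches the prediction and lines up with the closed fingers (280,270). I'll lower, then approach.

>>> {"method": "play_rows", "body": {"deltas": [[0, 0, 0, 0, 8, 0, 1], [0, 0, 0, 0, 22, 0, 1], [0, 0, 0, 0, 38, 0, 1], [0, 0, 0, 0, 52, 0, 1], [0, 0, 0, 0, 61, 0, 1], [0, 0, 0, 0, 65, 0, 1], [0, 0, 0, 0, 65, 3, 1], [0, 0, 0, 0, 65, 8, 1], [0, 0, 0, 0, 65, 11, 1], [0, 0, 0, 0, 65, 11, 1]]}}

```text
time: 14.78
tool_pos: [0.5674, -0.2883, 0.0653]
tool_rot: [-0.707, 0.008, -0.008, 0.707]
force: [-0.1, -1.0, -0.0]
opening: 0.001
```

```bash
python3 - <<'E'
from h import *
import pickle
s=st(); p=camera_params('wrist');im=get_image('wrist'); pickle.dump((p,s),open('pics/w10.pkl','wb')); np.save('pics/w10.npy',im)
save(im,'w10')
E
```

```text
t 14.78 pos [ 0.5674 -0.2883  0.0653] xyaw -1.32 ydir [ 0.  0. -1.] q [-0.03  0.69  0.57  1.81 -0.51  0.79  0.78] F [-0.13 -1.01 -0.03] M [ 0.05 -0.   -0.01] open 0.001
```

View pics/w10.png

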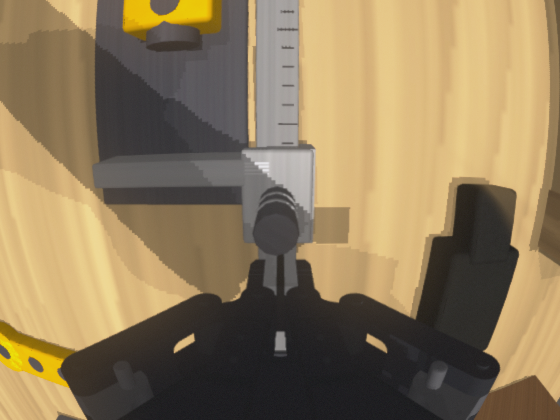

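>>> {"method": "play_rows", "body": {"deltas": [[0, 0, 0, -1.2, 0, 3, 1], [0, 0, 0, -1.2, 0, 6, 1], [0, 0, 0, -1.2, 0, 10, 1], [0, 0, 0, -1.2, 0, 16, 1], [0, 0, 0, -1.2, 0, 24, 1], [0, 0, 0, -1.2, 0, 32, 1], [0, 0, 0, -1.2, 0, 40, 1], [0, 0, 0, -1.2, 0, 46, 1], [0, 0, 0, -1.2, 0, 50, 1], [0, 0, 0, -1.2, 0, 52, 1]]}}

```text
time: 16.08
tool_pos: [0.5671, -0.2365, 0.0651]
tool_rot: [-0.707, 0.008, -0.008, 0.707]
force: [-0.6, -3.6, 0.1]
opening: -0.002
```

```bash
python3 - <<'E'
from h import *
import pickle
s=st(); p=camera_params('wrist');im=get_image('wrist'); pickle.dump((p,s),open('pics/w11.pkl','wb')); np.save('pics/w11.npy',im)
save(im,'w11'); st()
E
```

```text
t 16.07 pos [ 0.5671 -0.2365  0.0651] xyaw -1.35 ydir [-0.  0. -1.] q [-0.12  0.67  0.57  1.87 -0.51  0.76  0.71] F [-0.6  -3.58  0.08] M [-0.64  0.03 -0.  ] open -0.002
t 16.12 pos [ 0.5671 -0.2363  0.0651] xyaw -1.35 ydir [-0.  0. -1.] q [-0.12  0.67  0.57  1.87 -0.51  0.76  0.71] F [-0.61 -2.03  0.93] M [-0.43  0.13 -0.  ] open -0.004
```

View pics/w11.png

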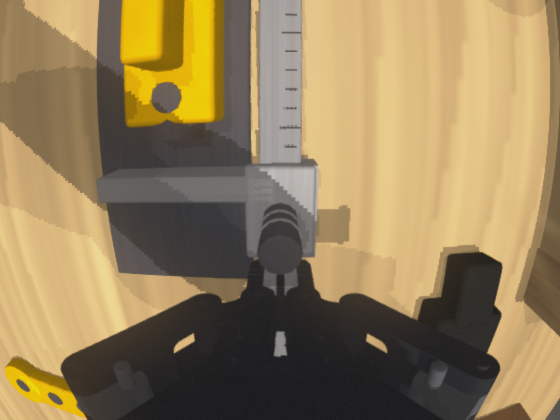

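>>> {"method": "play_rows", "body": {"deltas": [[0, 0, 0, 0, 0, 2, 1], [0, 0, 0, 0, 0, 4, 1], [0, 0, 0, 0, 0, 6, 1], [0, 0, 0, 0, 0, 8, 1], [0, 0, 0, 0, 0, 10, 1], [0, 0, 0, 0, 0, 11, 1], [0, 0, 0, 0, 0, 12, 1]]}}

```text
time: 17.0
tool_pos: [0.5674, -0.2248, 0.0651]
tool_rot: [0.707, -0.008, 0.008, -0.707]
force: [0.5, -3.0, 1.1]
opening: -0.003
```

```bash
python3 - <<'E'
from h import *
import pickle
s=st(); p=camera_params('wrist');im=get_image('wrist'); pickle.dump((p,s),open('pics/w12.pkl','wb')); np.save('pics/w12.npy',im)
save(im[0:260,60:360],'w12')
E
```

```text
t 17.0 pos [ 0.5674 -0.2248  0.0651] xyaw -1.36 ydir [ 0. -0. -1.] q [-0.14  0.66  0.57  1.88 -0.51  0.75  0.69] F [ 0.54 -3.03  1.1 ] M [-0.62  0.06  0.01] open -0.003
```

View pics/w12.png

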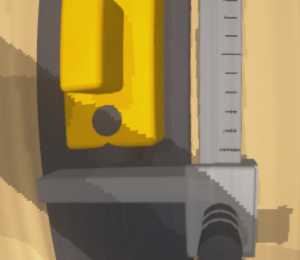

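>>> {"method": "play_rows", "body": {"deltas": [[0, 0, 0, 0, 0, 1, 1], [0, 0, 0, 0, 0, 2, 1], [0, 0, 0, 0, 0, 3, 1], [0, 0, 0, 0, 0, 4, 1]]}}

```text
time: 17.55
tool_pos: [0.5675, -0.2208, 0.0651]
tool_rot: [-0.707, 0.008, -0.008, 0.707]
force: [-0.4, -2.7, 0.7]
opening: 0.005
```

>>> {"method": "play_rows", "body": {"deltas": [[0, 0, 0, 0, 0, 0.7, 1], [0, 0, 0, 0, 0, 1.4, 1]]}}

```text
time: 17.8
tool_pos: [0.5675, -0.2193, 0.0651]
tool_rot: [-0.707, 0.008, -0.008, 0.707]
force: [-0.2, -2.3, 1.6]
opening: 0.001
```

>>> {"method": "play_rows", "body": {"deltas": [[0, 0, 0, 0, 0, 0.7, 1], [0, 0, 0, 0, 0, 1.4, 1]]}}

```text
time: 18.05
tool_pos: [0.5676, -0.2183, 0.0651]
tool_rot: [0.707, -0.008, 0.009, -0.707]
force: [-0.8, -3.9, 1.2]
opening: -0.0
```

>>> {"method": "play_rows", "body": {"deltas": [[0, 0, 0, 0, 0, 0.5, 1], [0, 0, 0, 0, 0, 1, 1]]}}

```text
time: 18.3
tool_pos: [0.5676, -0.218, 0.0652]
tool_rot: [0.708, -0.008, 0.009, -0.707]
force: [0.3, -6.7, -1.0]
opening: -0.001
```

```bash
python3 - <<'E'
from h import *
import pickle
s=st(); p=camera_params('wrist');im=get_image('wrist'); pickle.dump((p,s),open('pics/w13.pkl','wb')); np.save('pics/w13.npy',im)
b=cv2.cvtColor(im,cv2.COLOR_RGB2BGR)
cv2.imwrite('pics/w13.png',cv2.resize(b[60:260,80:350],(790,585),interpolation=cv2.INTER_CUBIC))
E
```

```text
t 18.3 pos [ 0.5676 -0.218   0.0652] xyaw -1.4 ydir [ 0.    -0.001 -1.   ] q [-0.15  0.66  0.57  1.88 -0.51  0.75  0.68] F [ 0.31 -6.72 -1.01] M [-1.28 -0.    0.03] open -0.001
```

View pics/w13.png

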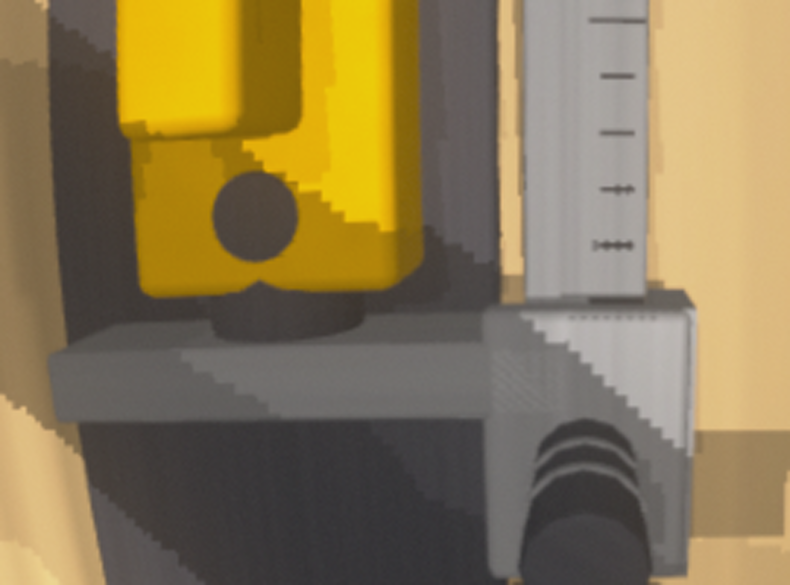

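>>> {"method": "play_rows", "body": {"deltas": [[0, 0, 0, 0, 0, 0.5, 1], [0, 0, 0, 0, 0, 0.5, 1]]}}

```text
time: 18.6
tool_pos: [0.5676, -0.2177, 0.0651]
tool_rot: [0.708, -0.009, 0.009, -0.706]
force: [0.1, -5.9, -0.2]
opening: 0.003
```

>>> {"method": "play_rows", "body": {"deltas": [[0, 0, 0, 0, 0, 0.5, 1], [0, 0, 0, 0, 0, 0.5, 1]]}}

```text
time: 18.85
tool_pos: [0.5676, -0.2172, 0.0652]
tool_rot: [0.708, -0.009, 0.009, -0.706]
force: [0.0, -7.0, -1.2]
opening: -0.004
```

>>> {"method": "play_rows", "body": {"deltas": [[0, 0, 0, 0, 0, 0.5, 1], [0, 0, 0, 0, 0, 0.5, 1]]}}

```text
time: 19.1
tool_pos: [0.5676, -0.2167, 0.0652]
tool_rot: [0.708, -0.009, 0.009, -0.706]
force: [-0.4, -6.2, -1.5]
opening: 0.002
```

The force is holding near 6.3 N, so the casting is sliding towards the anvil. I'll continue in small steps.

>>> {"method": "play_rows", "body": {"deltas": [[0, 0, 0, 0, 0, 0.5, 1], [0, 0, 0, 0, 0, 0.5, 1]]}}

```text
time: 19.35
tool_pos: [0.5676, -0.2162, 0.0651]
tool_rot: [0.708, -0.009, 0.009, -0.706]
force: [1.2, -6.0, -1.5]
opening: -0.004
```

>>> {"method": "play_rows", "body": {"deltas": [[0, 0, 0, 0, 0, 0.5, 1], [0, 0, 0, 0, 0, 0.5, 1]]}}

```text
time: 19.6
tool_pos: [0.5676, -0.216, 0.0651]
tool_rot: [0.708, -0.009, 0.009, -0.706]
force: [0.5, -7.3, -0.9]
opening: 0.0
```

>>> {"method": "play_rows", "body": {"deltas": [[0, 0, 0, 0, 0, 0.5, 1], [0, 0, 0, 0, 0, 0.5, 1]]}}

```text
time: 19.85
tool_pos: [0.5676, -0.2159, 0.0652]
tool_rot: [0.708, -0.009, 0.009, -0.706]
force: [0.9, -9.2, -2.0]
opening: -0.001
```

>>> {"method": "play_rows", "body": {"deltas": [[0, 0, 0, 0, 0, 0.5, 1], [0, 0, 0, 0, 0, 0.5, 1], [0, 0, 0, 0, 0, 0.5, 1]]}}

```text
time: 20.23
tool_pos: [0.5676, -0.2158, 0.0652]
tool_rot: [0.708, -0.009, 0.009, -0.706]
force: [0.1, -9.0, -2.3]
opening: -0.003
```

>>> {"method": "play_rows", "body": {"deltas": [[0, 0, 0, 0, 0, 0.4, 1], [0, 0, 0, 0, 0, 0.4, 1], [0, 0, 0, 0, 0, 0.4, 1]]}}

```text
time: 20.6
tool_pos: [0.5676, -0.2157, 0.0652]
tool_rot: [0.708, -0.009, 0.009, -0.706]
force: [0.2, -9.1, -2.8]
opening: -0.0
```

>>> {"method": "play_rows", "body": {"deltas": [[0, 0, 0, 0, 0, 0.5, 1], [0, 0, 0, 0, 0, 0.5, 1], [0, 0, 0, 0, 0, 0.5, 1]]}}

```text
time: 20.98
tool_pos: [0.5676, -0.2155, 0.0652]
tool_rot: [0.708, -0.009, 0.01, -0.706]
force: [0.4, -9.9, -3.3]
opening: 0.002
```

>>> {"method": "play_rows", "body": {"deltas": [[0, 0, 0, 0, 0, 0.5, 1], [0, 0, 0, 0, 0, 0.5, 1], [0, 0, 0, 0, 0, 0.5, 1]]}}

```text
time: 21.35
tool_pos: [0.5676, -0.2153, 0.0652]
tool_rot: [0.709, -0.009, 0.01, -0.705]
force: [0.3, -10.7, -2.8]
opening: -0.0
```

```bash
python3 - <<'E'
from h import *
import pickle
s=st(); p=camera_params('wrist');im=get_image('wrist'); pickle.dump((p,s),open('pics/w14.pkl','wb')); np.save('pics/w14.npy',im)
b=cv2.cvtColor(im,cv2.COLOR_RGB2BGR)
cv2.imwrite('pics/w14.png',cv2.resize(b[60:260,80:350],(790,585),interpolation=cv2.INTER_CUBIC)); st()
E
```

```text
t 21.35 pos [ 0.5676 -0.2153  0.0652] xyaw -1.49 ydir [ 0.001 -0.005 -1.   ] q [-0.16  0.66  0.58  1.89 -0.5   0.75  0.67] F [  0.35 -10.68  -2.8 ] M [-2.26 -0.19 -0.04] open -0.0
t 21.4 pos [ 0.5676 -0.2153  0.0653] xyaw -1.49 ydir [ 0.001 -0.005 -1.   ] q [-0.16  0.66  0.58  1.89 -0.5   0.75  0.67] F [ -0.17 -10.89  -3.93] M [-2.31 -0.22 -0.04] open -0.0
```

View pics/w14.png

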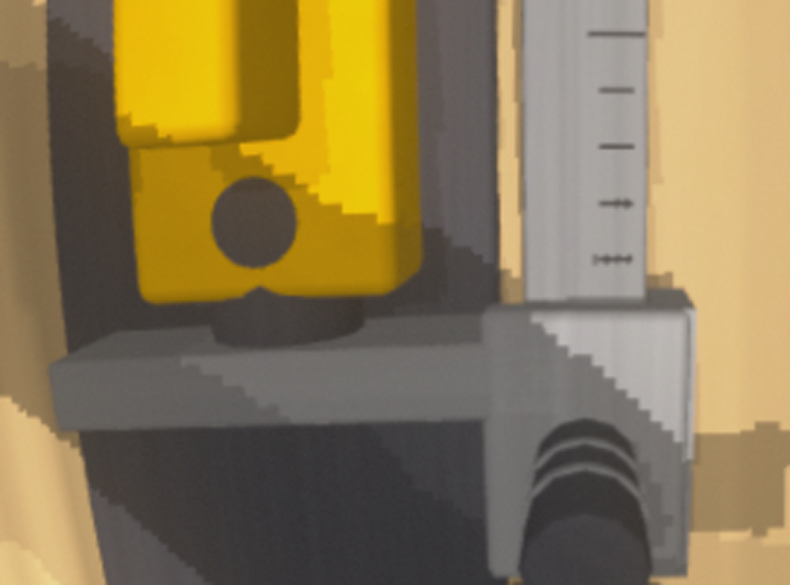

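>>> {"method": "play_rows", "body": {"deltas": [[0, 0, 0, 0, 0, 0.5, 1], [0, 0, 0, 0, 0, 1, 1], [0, 0, 0, 0, 0, 1, 1], [0, 0, 0, 0, 0, 1, 1]]}}

```text
time: 21.9
tool_pos: [0.5676, -0.2151, 0.0653]
tool_rot: [0.709, -0.009, 0.01, -0.705]
force: [1.2, -11.6, -4.4]
opening: -0.001
```

>>> {"method": "play_rows", "body": {"deltas": [[0, 0, 0, 0, 0, 0.4, 1], [0, 0, 0, 0, 0, 0.4, 1], [0, 0, 0, 0, 0, 0.4, 1]]}}

```text
time: 22.28
tool_pos: [0.5676, -0.2149, 0.0653]
tool_rot: [0.709, -0.009, 0.01, -0.705]
force: [1.4, -13.5, -4.8]
opening: -0.001
```

>>> {"method": "play_rows", "body": {"deltas": [[0, 0, 0, 0, 0, 0, 1], [0, 0, 0, 0, 0, 0, 1]]}}

```text
time: 22.52
tool_pos: [0.5676, -0.2149, 0.0653]
tool_rot: [0.709, -0.009, 0.01, -0.705]
force: [0.9, -12.5, -5.4]
opening: 0.001
```

```bash
python3 - <<'E'
from h import *
import pickle
s=st(); p=camera_params('wrist');im=get_image('wrist'); pickle.dump((p,s),open('pics/w15.pkl','wb')); np.save('pics/w15.npy',im)
E
```

```text
t 22.52 pos [ 0.5676 -0.2149  0.0653] xyaw -1.53 ydir [ 0.002 -0.006 -1.   ] q [-0.16  0.66  0.58  1.89 -0.5   0.74  0.67] F [  0.9  -12.55  -5.35] M [-2.76 -0.22  0.01] open 0.001
```

>>> {"method": "play_rows", "body": {"deltas": [[0, 0, 0, 0, 0, -3, 1], [0, 0, 0, 0, 0, -6, 1], [0, 0, 0, 0, 0, -9, 1], [0, 0, 0, 0, 0, -12, 1], [0, 0, 0, 0, 0, -12, 1]]}}

```text
time: 23.2
tool_pos: [0.5674, -0.2224, 0.065]
tool_rot: [-0.707, 0.008, -0.008, 0.707]
force: [-0.2, 0.4, 0.4]
opening: -0.0
```

```bash
python3 - <<'E'
from h import *
import pickle
s=st(); p=camera_params('wrist');im=get_image('wrist'); pickle.dump((p,s),open('pics/w16.pkl','wb')); np.save('pics/w16.npy',im)
a=np.load('pics/w15.npy')
for n,i in(('w15',a),('w16',im)):
    b=cv2.cvtColor(i,cv2.COLOR_RGB2BGR)
    cv2.imwrite('pics/%s.png'%n,cv2.resize(b[60:260,80:350],(790,585),interpolation=cv2.INTER_CUBIC))
E
```

```text
t 23.2 pos [ 0.5674 -0.2224  0.065 ] xyaw -1.36 ydir [-0.     0.001 -1.   ] q [-0.14  0.66  0.57  1.88 -0.51  0.75  0.69] F [-0.19  0.37  0.36] M [-0.    0.04  0.01] open -0.0
```

View pics/w15.png

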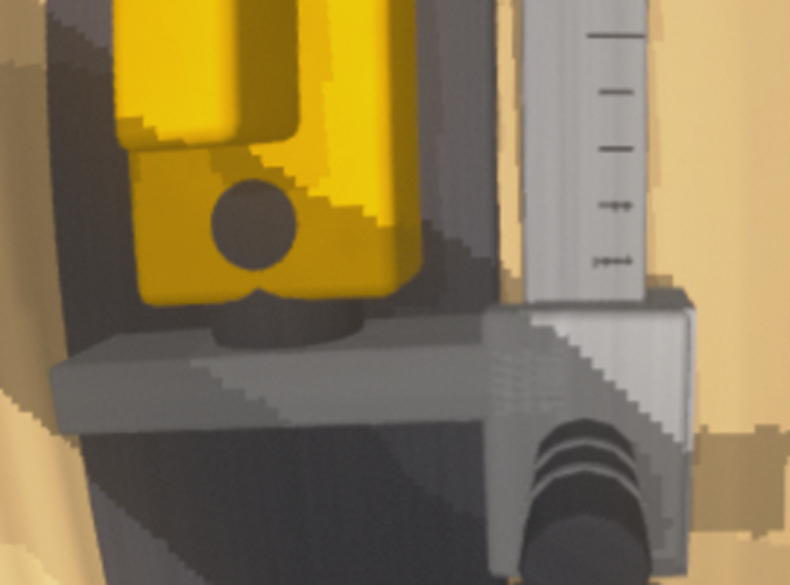

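View pics/w16.png

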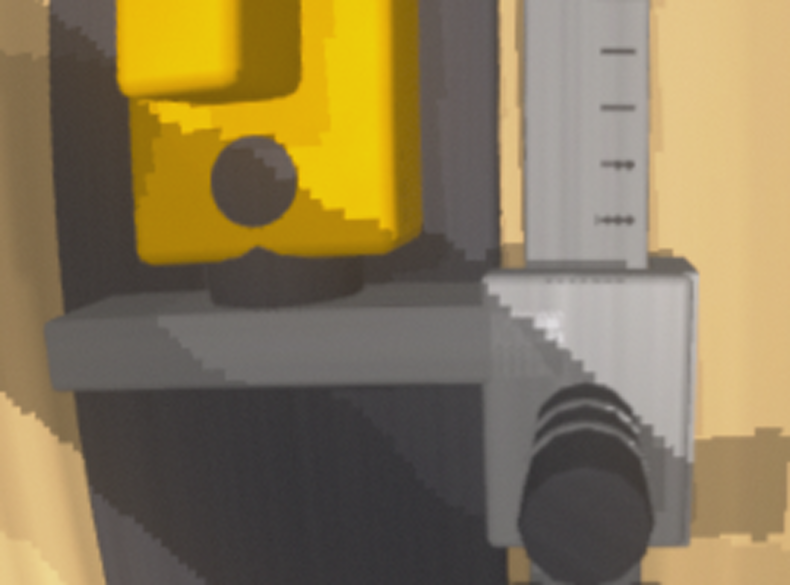

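```bash
cat > tilt.py <<'E'
from h import *
import pickle,sys
def back(uv,z,p):
    f=210/np.tan(np.radians(p['vfov']/2)); d=(np.asarray(uv,float)-[p['cx'],p['cy']]); r=np.linalg.norm(d,axis=1); th=r/f
    q=np.c_[d[:,0]/r*np.sin(th),d[:,1]/r*np.sin(th),np.cos(th)]@p['pose'][:3,:3].T
    o=p['pose'][:3,3]; t=(z-o[2])/q[:,2]; return o+q*t[:,None]
def edge(n,y0=None):
    im=np.load('pics/%s.npy'%n); p,s=pickle.load(open('pics/%s.pkl'%n,'rb'))
    g=cv2.GaussianBlur(cv2.cvtColor(im,cv2.COLOR_RGB2GRAY).astype(np.float32),(0,0),1.0)
    pts=[]
    k=[.512,-.1553,-.0227]
    for x in np.linspace(-.040,.030,36):
        # initial guess from post/face prediction: search vertical column around guess g0
        u=proj('wrist',tf(k,[(x,y0,.04)]),p)[0]; c=int(round(u[0])); r0=int(round(u[1]))
        col=g[r0-14:r0+15,c]; d=np.diff(col); i=int(np.argmin(d)) # bright->dark downward
        if 0<i<len(d)-1:
            den=d[i-1]-2*d[i]+d[i+1]; off=.5*(d[i-1]-d[i+1])/den if den else 0
            pts.append((c,r0-14+i+.5+off))
    P=back(pts,.04,p); 
    # robust line y=a+bx
    r=least_squares(lambda w:w[0]+w[1]*(P[:,0]-.5)-P[:,1],[-.2,0],loss='soft_l1',f_scale=.0003)
    res=r.fun
    return r.x, np.std(res), len(P), s
if __name__=='__main__':
    for n,y in zip(sys.argv[1::2],sys.argv[2::2]):
        w,sd,m,s=edge(n,float(y)); print(n,'edge y@x=.5 %.4f slope %.4f rad sd %.2fmm'%(w[0],w[1],sd*1e3),'F',s['force'].round(1))
E
python3 tilt.py w11 -.0585 w12 -.0465 w13 -.0395 w14 -.0375 w15 -.0375 w16 -.0375
```

```text
w11 edge y@x=.5 -0.2065 slope -0.0296 rad sd 0.12mm F [-0.6 -3.6  0.1]
w12 edge y@x=.5 -0.1946 slope -0.0257 rad sd 0.09mm F [ 0.5 -3.   1.1]
w13 edge y@x=.5 -0.1886 slope -0.0151 rad sd 0.12mm F [ 0.3 -6.7 -1. ]
w14 edge y@x=.5 -0.1871 slope -0.0005 rad sd 0.14mm F [  0.3 -10.7  -2.8]
w15 edge y@x=.5 -0.1872 slope 0.0054 rad sd 0.16mm F [  0.9 -12.5  -5.4]
w16 edge y@x=.5 -0.1868 slope -0.0141 rad sd 0.17mm F [-0.2  0.4  0.4]
```

The measured jaw tilt was about 0.033 rad at peak push (roughly 9–11 N). With the fingers off it is 0.0135 rad, because the carriage friction of about 3 N holds only part of the squeeze. I'll clear the hand straight up and inspect.

>>> {"method": "play_rows", "body": {"deltas": [[0, 0, 0, 0, 0, -3, 1], [0, 0, 0, 0, -6, -4, 1], [0, 0, 0, 0, -20, -4, 1], [0, 0, 0, 0, -45, -4, 1], [0, 0, 0, 0, -75, -4, 1], [0, 0, 0, 0, -100, -4, 1], [0, 0, 0, 0, -120, 0, 1], [0, 0, 0, 0, -130, 10, 1], [0, 0, 0, 0, -132, 15, 1], [0, 0, 0, 0, -132, 15, 1]]}}

```text
time: 24.5
tool_pos: [0.5677, -0.2065, 0.1964]
tool_rot: [-0.707, 0.008, -0.007, 0.707]
force: [-0.4, -0.6, -0.1]
opening: -0.002
```

```bash
python3 - <<'E'
from h import *
import pickle
s=st(); p=camera_params('wrist');im=get_image('wrist'); pickle.dump((p,s),open('pics/w17.pkl','wb')); np.save('pics/w17.npy',im)
save(im,'w17'); im=get_image('side'); save(im,'s17')
E
```

```text
t 24.5 pos [ 0.5677 -0.2065  0.1964] xyaw -1.27 ydir [-0.001  0.001 -1.   ] q [-0.27  0.48  0.7   1.81 -0.37  0.98  0.56] F [-0.42 -0.61 -0.09] M [-0.02  0.06 -0.02] open -0.002
```

View pics/w17.png

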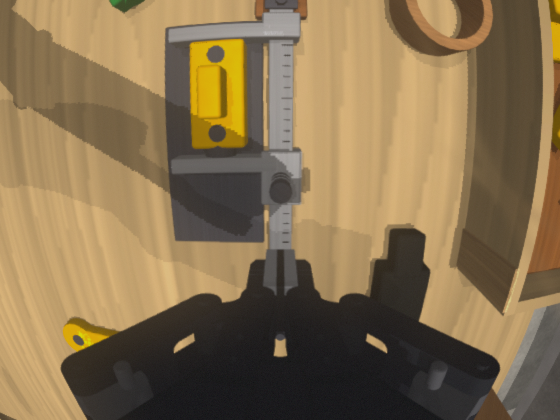

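View pics/s17.png

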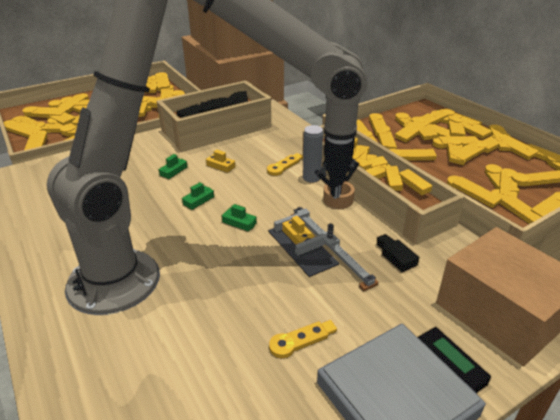

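```bash
python3 - <<'E'
from h import *
im=np.load('pics/w17.npy'); b=cv2.cvtColor(im,cv2.COLOR_RGB2BGR)
cv2.imwrite('pics/w17c.png',cv2.resize(b[10:210,155:315],(480,600),interpolation=cv2.INTER_CUBIC))
E
python3 tilt.py w17 -.0385
```

```text
w17 edge y@x=.5 -0.1867 slope -0.0172 rad sd 0.08mm F [-0.4 -0.6 -0.1]
```

View pics/w17c.png

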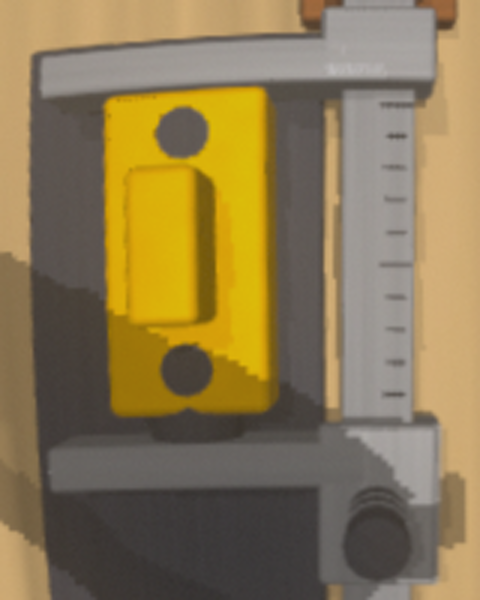

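>>> {"method": "play_rows", "body": {"deltas": [[0, 0, 0, 0, 0, 0, 1], [0, 0, 0, 0, 0, 0, 1], [0, 0, 0, 0, 0, 0, 1], [0, 0, 0, 0, 0, 0, 1], [0, 0, 0, 0, 0, 0, 1], [0, 0, 0, 0, 0, 0, 1], [0, 0, 0, 0, 0, 0, 1], [0, 0, 0, 0, 0, 0, 1], [0, 0, 0, 0, 0, 0, 1], [0, 0, 0, 0, 0, 0, 1]]}}

```text
time: 25.85
tool_pos: [0.5678, -0.2077, 0.1971]
tool_rot: [-0.707, 0.008, -0.008, 0.707]
force: [-0.6, -0.6, -0.5]
opening: -0.0
```

```bash
python3 - <<'E'
from h import *
import pickle
s=st(); p=camera_params('wrist');im=get_image('wrist'); pickle.dump((p,s),open('pics/w18.pkl','wb')); np.save('pics/w18.npy',im)
E
python3 tilt.py w17 -.0385 w18 -.0385
```

```text
t 25.85 pos [ 0.5678 -0.2077  0.1971] xyaw -1.36 ydir [-0.  0. -1.] q [-0.27  0.48  0.7   1.81 -0.37  0.98  0.56] F [-0.58 -0.63 -0.46] M [-0.01 -0.02  0.03] open -0.0
w17 edge y@x=.5 -0.1867 slope -0.0172 rad sd 0.08mm F [-0.4 -0.6 -0.1]
w18 edge y@x=.5 -0.1868 slope -0.0179 rad sd 0.08mm F [-0.6 -0.6 -0.5]
```

```bash
python3 -c "
from station import *
print(hand_in())"
```

```text
the job is handed in; nothing more can be done
None
```

The studded casting is on the plate, its length along the beam and its stud facing the moving jaw, and the caliper is closed on it with the hand clear. I handed in at about 26 s of the 64 s. With the hand off, though, only about 3 N of the 10 N squeeze remains.

**Pick and place:** I gripped the casting by its lug, set it down a few millimetres short of the anvil and let go. I then pushed the thumb post with closed fingers, which slid the casting up to the anvil.

**Peak squeeze:** The push reached 12.5–13.5 N. Taking off the 3 N of carriage friction leaves about 10 N on the casting. The jaw tilted by about 0.033 rad in the wrist picture, which is about 9–11 N depending on where the jaw bears on the stud.

**After letting go:** The carriage slid back about 1 mm. The jaw tilt settled at about 0.010–0.013 rad, which is roughly 3 N and is all the carriage friction can hold. The jaw edge stayed put over a further 1.3 s.

**Last checks:** Force on the tool is about zero and the fingers are well above the caliper. In the wrist picture the stud bears on the moving jaw and the other end is against the anvil. In the side picture the other things on the bench look to be where they were.

**Disagreement:** Estimates of the caliper's angle differed, from −1.0° in the top and side pictures to −1.6° in the wrist picture. I used about −1.3°.

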